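Stand the screw-cap bottles in their matching stands

TASK

Four screw-cap bottles of different sizes, the little vial among them, stand on the worktop to the right of the bench reader. Carry each to the grey round stands on the left of the reader and set it down gently, upright on the floor of the stand that suits its width: the widest bottle in the widest hollow, and so on down to the vial in the narrowest. Leave the glass conical flask beside them where it is, and knock nothing over.

Things in the scene. Friction and masses are not known exactly. Their poses are not given: they have to be found in the camera images.
- vial_mid (a point): the smallest: a small brown vial with a black screw cap, 25 mm in diameter, 50 mm tall; cap 22 mm in diameter, the top 10 mm of the height; about 20 g. It is loose, stands upright on the worktop to the right of the bench reader, cap fixed on. The point is its centre, 25 mm above its underside; z is its axis, up. It belongs in stand_a.
- bottle_s_mid (a point): the third widest: a small white-labelled bottle with an orange screw cap, body 45 mm in diameter, 93 mm tall; cap 37 mm in diameter, the top 25 mm of the height; about 120 g. It is loose, stands upright on the worktop to the right of the bench reader, cap fixed on. The point is its centre, 46.5 mm above its underside; z is its axis, up. It belongs in stand_b.
- bottle_m_mid (a point): the second widest: a white bottle with a blue screw cap, body 56 mm in diameter, 106 mm tall; cap 42 mm in diameter, the top 25 mm of the height; about 190 g. It is loose, stands upright on the worktop to the right of the bench reader, cap fixed on. The point is its centre, 53 mm above its underside; z is its axis, up. It belongs in stand_c.
- bottle_l_mid (a point): the widest and tallest: an amber glass bottle with a dark blue screw cap, body 66 mm in diameter up to 87 mm, 141 mm tall; cap 40 mm in diameter, the top 39 mm of the height; about 350 g. It is loose, stands upright on the worktop to the right of the bench reader, cap fixed on. The point is its centre, 70.5 mm above its underside; z is its axis, up. It belongs in stand_d.
- stand_a: fixed round grey stand with the narrowest hollow, to the left of the bench reader: a shallow open dish, hollow 41 mm across and 10 mm deep with a dark rubber floor, the wall 6 mm thick, 57 mm over its foot, 16 mm high in all. Origin: centre of its underside, on the worktop; the hollow's floor is 6 mm above it; z up.
- stand_b: fixed round grey stand with the third widest hollow, to the left of the bench reader: a shallow open dish, hollow 61 mm across and 10 mm deep with a dark rubber floor, the wall 6 mm thick, 77 mm over its foot, 16 mm high in all. Origin: centre of its underside, on the worktop; the hollow's floor is 6 mm above it; z up.
- stand_c: fixed round grey stand with the second widest hollow, to the left of the bench reader: a shallow open dish, hollow 78 mm across and 10 mm deep with a dark rubber floor, the wall 6 mm thick, 94 mm over its foot, 16 mm high in all. Origin: centre of its underside, on the worktop; the hollow's floor is 6 mm above it; z up.
- stand_d: fixed round grey stand with the widest hollow, to the left of the bench reader: a shallow open dish, hollow 92 mm across and 10 mm deep with a dark rubber floor, the wall 6 mm thick, 108 mm over its foot, 16 mm high in all. Origin: centre of its underside, on the worktop; the hollow's floor is 6 mm above it; z up.
- flask_mid (a point): a 50 ml conical flask of clear glass, no cap, 50 mm wide, 85 mm tall, loose, standing close behind the bottles; not to be moved. The point is its axis half-way up, 42.5 mm above its underside; z is its axis, up.
- plate_reader: grey bench reader, fixed: 338 mm along x, 237 along y, 118 high; origin about the middle of its underside. 60 mm behind it stands the post of a shelf unit, whose board runs along the back 0.48 m up: carry things over the front half of the reader, so that the wrist clears both. A vortex mixer, 124 mm high, stands 40 mm or more to the right of the bottles.

How it is judged (in metres and radians):
At the end, for the whole second after the job is handed in: Each bottle stands upright (0.1 rad), released and at rest, on the hollow floor of its own stand (height within 3 mm), off its centre by less than 10 mm (vial, orange cap), 13 mm (white) or 15 mm (amber); the flask is upright within 30 mm of where it stood (horizontal distance between vial_mid and stand_a below 0.01 m and z of vial_mid in the frame of stand_a between 0.027 and 0.034 m and angle between each of vial_mid, bottle_s_mid, bottle_m_mid, bottle_l_mid's own z axis and vertical below 0.1 rad and linear speed of each of vial, bottle_s, bottle_m, bottle_l below 0.03 m/s and horizontal distance between bottle_s_mid and stand_b below 0.01 m and z of bottle_s_mid in the frame of stand_b between 0.0485 and 0.0555 m and horizontal distance between bottle_m_mid and stand_c below 0.013 m and z of bottle_m_mid in the frame of stand_c between 0.055 and 0.062 m and horizontal distance between bottle_l_mid and stand_d below 0.015 m and z of bottle_l_mid in the frame of stand_d between 0.0725 and 0.0795 m and distance of flask_mid from where it was at the start of the episode below 0.03 m and angle between flask_mid's own z axis and vertical below 0.15 rad); the robot touches nothing.
It fails at once if one of the bottles or the flask was knocked or tipped over (angle between any of vial_mid, bottle_s_mid, bottle_m_mid, bottle_l_mid, flask_mid's own z axis and vertical above 0.8 rad).
It fails at once if a bottle was dropped or rammed onto a stand (more than 80 N) (contact force between any of vial, bottle_s, bottle_m, bottle_l and stand_a above 80 N or contact force between any of vial, bottle_s, bottle_m, bottle_l and stand_b above 80 N or contact force between any of vial, bottle_s, bottle_m, bottle_l and stand_c above 80 N or contact force between any of vial, bottle_s, bottle_m, bottle_l and stand_d above 80 N).
It also fails if it takes over 112 s, if anything falls off the work surface, if the arm or the gripper's body presses on something with over 40 N, if the wrist force passes 120 N, or if a joint passes its speed limit or range.

ROBOT

A 6-joint arm with a two-finger parallel gripper is mounted at the origin on a cart in front of the work surface, level with it; the furniture and walls round the work are solid. World frame = base frame: x ahead of the robot, y to its left, z up, the work surface at z = 0. Lengths are in mm, angles in rad, forces in N, time in s.
With the tool pointing down it reaches from about 325 to 1000 mm from the base axis. Payload 5.1 kg.
Tool frame: the origin (TCP) lies at the very end of the fingers, on their centre line; the grasp point (between the pads) lies 19 mm behind it; z points along the fingers, y is the line along which they close (so a half turn about z gives the same grasp; the last joint's range is limited). The gripper opens to 85 mm and grips with 20 to 120 N. Pads are 22 mm wide; open, the fingers measure 114 mm over their backs; the gripper's body (76 mm by 85 mm) begins 54 mm behind the grasp point. The pads swing forward as they close: fully open they stand 13 mm farther back than shut.
Start: joints at [1.211, 0.124, 1.65, -0, 1.367, -0.083], TCP at [177.653, 625.239, 231.322] pointing down, gripper open.
Joint ranges: [-2.61, 2.61], [-1.02, 2.33], [0.03, 2.71], [-1.35, 4.49], [0.32, 2.68], [-2.91, 2.91]. Speed limits (rad/s): [2.57, 2.57, 3.14, 3.14, 3.14, 3.14].

INTERFACE

Orientations are given as a rotation vector (axis times angle).
In Python, from rig import observe, imaging, job_done, models gives the robot as it stands.
- The arm moves only by the tool apply_moves, never from a script. Its argument "deltas" is a list that holds one entry, the list of rows, each a list of 7 numbers: the turn, a rotation vector about the tool's x, y, z in rad, then the shift along the tool's x, y, z in m, then the finger opening in m, from 0 to 0.0854. A call has 1 to 12 rows; each row shifts and turns the commanded pose from where the row before left it, along the tool's axes as they then stand; what a row does not reach is not made up. A row lasts 1/10 s, in which the tool goes at most 50 mm and 8.59 degrees, less where a joint would pass 70% of its speed; a pose out of reach is approached as far as the arm can. A call with a gripper value outside its range is refused whole. The fingers move at their own pace and stop on an object; "force" is the grip in N (left out, the last holds). Time passes only in rows, so rows that do not move let the fingers close. It gives the time, the measured TCP pose, the force, the opening and the grip force at its end, in the units of the state.
- observe(): the state, without advancing time (a new reading comes with each control period).
- imaging.get_image(name): name is "side" or "top" or "wrist"; returns the picture (480x640x3 uint8, red, green, blue); there is no depth.
- imaging.camera_params(name): a dict with "mtx" (3x3 intrinsics, pixels), "k1" (the pictures are not rectified: a ray, as slopes to the right and down, at radius r is drawn at 1 + k1 r^2 times it, then the intrinsics apply), "position" and "attitude" of the camera in the world. Camera axes: x right, y up, looking along -z (the intrinsics and any distortion apply to the point x, -y, -z); pixel columns grow to the right and rows downward; lengths in mm; the calibration is good to about 2 mm. A picture is of the moment at which its call begins: read the wrist's pose just before it. camera_params takes no time and is no camera call; for the wrist camera it gives the pose at the moment of the call.
- job_done(): hands the job in; it is judged then, once.
Trained networks look in the newest picture that a camera, given by its name, has taken for a name from the list of things; names that differ only in an ending like _2 or _b are one class to them, and where a whole thing is asked for, a point or a joint stands for the part that bears it (a point fixed in the world has none). Each returns a list of dicts, best first, with "p" (0 to 1); they miss things now and then, are a little off and sometimes report something else, mostly with a low value. They report only what shows in the picture. A call takes as long as a camera call.
- models.spot_in(camera, query): "rect" ([left, top, right, bottom] in pixels, round what is visible of it).
- models.tip_of(camera, query): "pixel" ([column, row] in pixels: a listed point, or the origin of a listed thing).
The state is a dict: "clock": time; "q": joint angles; "dq": joint speeds; "joint_efforts": joint torques, N m; "position": TCP position; "eef_rot": TCP orientation; "wrist_force": force on the tool from outside, world axes, zero at the start; "torque": the same for the moment, N m; "finger_gap": finger opening in mm; "gripper_force": force on a finger pad.
Only numpy, scipy, OpenCV 4.12 (cv2) and the standard library are available. Lean on these libraries where they do the work, as an engineer would, in place of code of your own. Each camera call takes 0.05 s, during which the arm holds its last target. There are 200 camera calls.

## Working session

There is one attempt and no reset: what is moved stays moved. The work goes in short steps, Python scripts to look and compute and a tool call to move; the robot and the scene stay as the last step left them, time stands still between calls to the robot, and variables do not carry over. Pictures are saved under pics/ and viewed, at most 14 in all, crops included, and the job is handed in when it is done.

Besides the shell and the picture viewer there is one more tool, called as name(argument=value, ...) on one line, values as JSON. apply_moves: Moves the arm, as the interface text tells. Its arguments: {"type":"object","properties":{"deltas":{"type":"array"},"force":{"type":"number"}},"required":["deltas"]}

```bash
mkdir -p pics; ls; cat > h.py <<'E'
import numpy as np, cv2
from rig import observe, imaging, job_done, models
from scipy.spatial.transform import Rotation as R
def att(p):
    a=np.array(p["attitude"],float)
    if a.shape==(3,3): return a
    return R.from_rotvec(a).as_matrix() if a.size==3 else R.from_quat(a).as_matrix()
def ray(cam,px,p=None):
    p=p or imaging.camera_params(cam)
    K=np.array(p["mtx"]);d=np.array([p["k1"],0,0,0,0],float)
    u=cv2.undistortPoints(np.array([[px]],float),K,d)[0,0]
    return np.array(p["position"],float), att(p)@np.array([u[0],-u[1],-1.])
def onz(cam,px,z,p=None):
    o,r=ray(cam,px,p); return o+r*(z-o[2])/r[2]
def proj(cam,X,p=None):
    p=p or imaging.camera_params(cam)
    c=att(p).T@(np.array(X,float)-np.array(p["position"])); s=np.array([c[0],-c[1]])/-c[2]
    s=s*(1+p["k1"]*(s@s)); K=np.array(p["mtx"]); return (K@[s[0],s[1],1])[:2]
def save(cam,n):
    im=imaging.get_image(cam); cv2.imwrite(f"pics/{n}.png",im[:,:,::-1]); return im
E
python3 - <<'E'
from h import *
print(observe())
for c in ("side","top","wrist"):
    print(c,imaging.camera_params(c)); save(c,c+"0")
Z=dict(vial_mid=25,bottle_s_mid=46.5,bottle_m_mid=53,bottle_l_mid=70.5,flask_mid=42.5,stand_a=0,stand_b=0,stand_c=0,stand_d=0)
for c in ("top","side"):
    for n,z in Z.items():
        for m in models.tip_of(c,n)[:4]:
            print(c,n,round(m["p"],2),np.round(m["pixel"],1),np.round(onz(c,m["pixel"],z),1))
E
```

```text
pics
{'clock': 0.0, 'q': array([ 1.21138375e+00,  1.24520107e-01,  1.65166076e+00, -2.93019478e-05,
        1.36747795e+00, -8.26093560e-02]), 'dq': array([-0.00070563,  0.00018256, -0.00154011, -0.00104241,  0.00180359,
        0.00118934]), 'joint_efforts': array([-2.05663746e-04, -4.23618937e+01, -3.65446830e+01, -1.54101153e-04,
        7.04054459e-03, -6.59283018e-06]), 'position': array([177.46309676, 624.68208272, 230.0511229 ]), 'eef_rot': array([-0.43334662, -3.11113086,  0.00317604]), 'wrist_force': array([-0.25971468, -0.35182662,  0.09194248]), 'torque': array([0.02609177, 0.0263771 , 0.02081459]), 'gripper_force': 0.0, 'finger_gap': 85.33809016722526}
side {'mtx': array([[532.88478206,   0.        , 315.57734466],
       [  0.        , 532.88478206, 224.67157616],
       [  0.        ,   0.        ,   1.        ]]), 'k1': 0.0004633283294187048, 'position': array([  264.37388311, -1001.12563019,   485.99246161]), 'attitude': array([ 1.18176873, -0.12155129, -0.21382221])}
top {'mtx': array([[578.82839289,   0.        , 319.34517826],
       [  0.        , 578.82839289, 22
[... 1883 characters left out ...]
le_s_mid 0.57 [272.7 321.2] [ 352.7 -307.2   46.5]
side bottle_m_mid 0.66 [336.1 292. ] [ 466.5 -256.6   53. ]
side bottle_l_mid 0.76 [319.1 325.6] [ 409.7 -373.3   70.5]
side flask_mid 0.69 [404.8 292.2] [ 582.4 -269.1   42.5]
side flask_mid 0.55 [334.1 291.7] [ 468.4 -236.7   42.5]
side stand_a 0.66 [260.2 214.1] [410.2 275.5   0. ]
side stand_a 0.54 [313.8 207.7] [553.2 283.8   0. ]
side stand_b 0.66 [260.2 214.1] [410.2 275.5   0. ]
side stand_b 0.54 [313.8 207.7] [553.2 283.8   0. ]
side stand_c 0.66 [260.2 214.1] [410.2 275.5   0. ]
side stand_c 0.54 [313.8 207.7] [553.2 283.8   0. ]
side stand_d 0.66 [260.2 214.1] [410.2 275.5   0. ]
side stand_d 0.54 [313.8 207.7] [553.2 283.8   0. ]
```

View pics/top0.png

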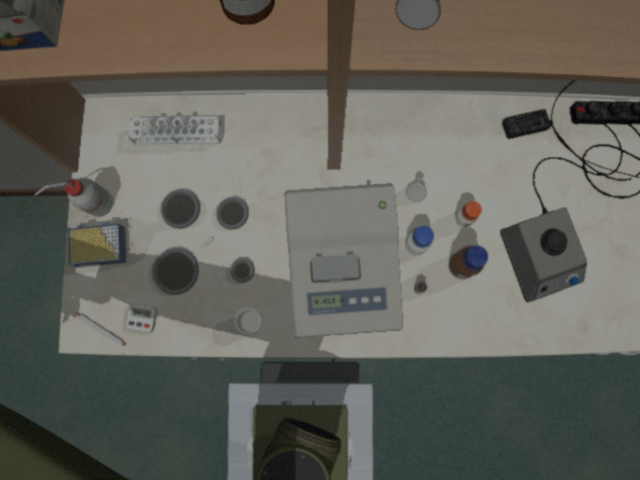

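View pics/side0.png

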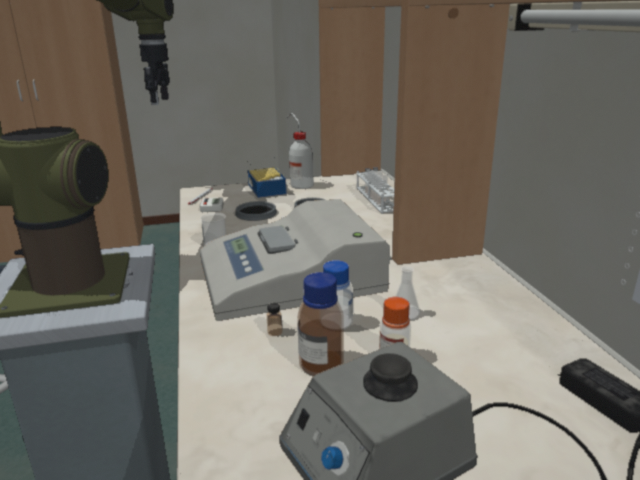

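View pics/wrist0.png

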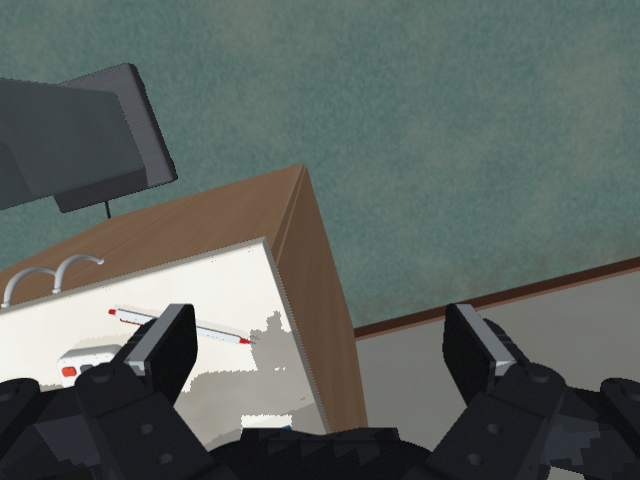

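The top view shows the stands by size: d (176,271), c (180,208), b (232,212) and a (242,270). The vial is at (421,286), amber (472,259), blue cap (422,237), orange (469,212) and flask (416,187). In the side view all the bottles are upright, and the start wrist view shows no targets. Next I'll refine positions by segmentation.

```bash
cat > seg.py <<'E'
from h import *
def blob(mask,c,w):
    m=np.zeros_like(mask); x,y=map(int,c); m[y-w:y+w,x-w:x+w]=mask[y-w:y+w,x-w:x+w]
    n,l,s,ce=cv2.connectedComponentsWithStats(m.astype(np.uint8))
    if n<2: return None
    i=1+np.argmax(s[1:,4]); return ce[i],s[i]
def fit(f,cam,tgt,x0):
    from scipy.optimize import least_squares
E
python3 - <<'E'
from seg import *
im=cv2.imread("pics/top0.png"); hsv=cv2.cvtColor(im,cv2.COLOR_BGR2HSV)
H,S,V=[hsv[...,i].astype(int) for i in range(3)]
bgr=im.astype(int)
orange=(H<14)&(S>160)&(V>120); blue=(H>100)&(H<130)&(S>110)
for n,m,c,w,z in (("s",orange,(472,210),14,93),("m",blue,(424,236),16,106),("l",blue,(475,258),20,141)):
    ce,s=blob(m,c,w); print(n,ce,s, onz("top",ce,z), "px diam expected",[40,37,42][0]*578/(1301-z))
dark=V<62
for n,c,w in (("a",(242,270),18),("b",(232,212),22),("c",(180,208),26),("d",(176,271),30)):
    for t in (55,65,75):
        ce,s=blob(V<t,c,w); print(n,t,ce,s[2:],onz("top",ce,6)[:2])
print("vial",[ (ce,s[2:],onz("top",ce,50)[:2]) for ce,s in [blob(V<70,(421,285),10)]])
for p,z in (((285,192),118),((397,185),118),((402,329),70),((297,336),70)): print(onz("top",p,z))
# side: cap top / bottom columns
for n,c in (("vial",[356,-267]),("s",[525,-375]),("m",[463,-259]),("l",[406,-368])): print(n,proj("side",c+[0]),proj("top",c+[0]))
big=cv2.resize(im[180:310,140:500],None,fx=2.2,fy=2.2,interpolation=cv2.INTER_CUBIC)
cv2.imwrite("pics/crop.png",big)
E
```

```text
s [472.87837838 209.2027027 ] [466 202  14  15 148] [ 521.67474446 -374.87529958   93.        ] px diam expected 19.13907284768212
m [423.21254355 235.61324042] [414 226  19  20 287] [ 461.05643113 -261.88199794  106.        ] px diam expected 19.347280334728033
l [475.64 257.2 ] [465 246  22  23 375] [ 409.61502649 -362.9327894   141.        ] px diam expected 19.93103448275862
a 55 [241.62874251 270.67664671] [ 15  15 167] [398.69112871 133.49422509]
a 65 [241.18947368 272.46666667] [ 22  20 285] [394.61413296 134.38913712]
a 75 [241.34877384 271.79019074] [ 24  22 367] [396.15438162 134.06623217]
b 55 [231.    221.125] [10  5 16] [513.18218159 161.28581268]
b 65 [231.58823529 212.78921569] [ 24  23 408] [532.83964231 160.57669199]
b 75 [231.03784861 212.34860558] [ 26  27 502] [533.88288715 161.89297826]
c 55 [179.35779817 210.87844037] [ 28  28 436] [537.52530659 283.48143073]
c 65 [179.26694329 208.88934993] [ 32  30 723] [542.27321085 283.94905144]
c 75 [178.74911661 208.37220259] [ 33  33 849] [543.51146231 285.24621861]
d 55 [174.2136007  271.44376635] [  40   38 1147] [395.95659586 288.58612685]
d 65 [174.78317373 272.84746922] [  45   43 1462] [392.74836195 287.1110403 ]
d 75 [174.859199  272.2991239] [  47   44 1598] [394.00682223 286.99100579]
vial [(array([421.17910448, 286.26865672]), array([ 9,  9, 67], dtype=int32), array([ 359.53192515, -263.94266757]))]
[552.36504473  29.96813844 118.        ]
[ 568.05129728 -207.46054571  118.        ]
[ 267.08673052 -217.59291817   70.        ]
[252.53376645   3.94845127  70.        ]
vial [272.1831235  332.47542286] [418.91383954 289.99414233]
s [394.50679617 355.45521514] [462.88417499 216.95088405]
m [334.57847541 320.71312423] [414.1801672  243.29679324]
l [316.51087465 365.01666138] [462.13348338 267.88348977]
```

View pics/crop.png

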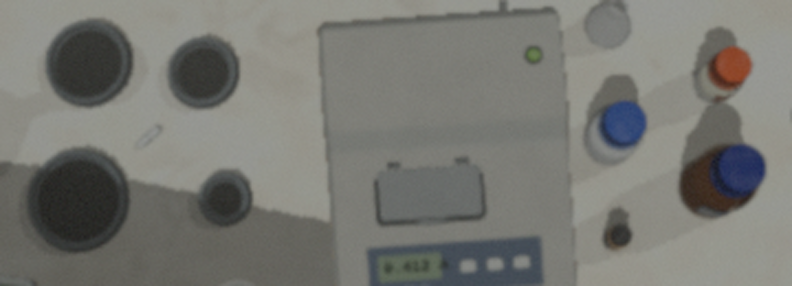

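The crop shows the stands a (225,198), b (204,72), c (89,62) and d (78,200) (crop px), each with a clear rim, and the bottles are well separated. I'll turn the tool so it closes along world x, then check the wrist camera geometry.

apply_moves(deltas=[[[0, 0, 0.1437, 0, 0, -0.02, 0.085], [0, 0, 0.1437, 0, 0, -0.02, 0.085], [0, 0, 0.1437, 0, 0, -0.02, 0.085], [0, 0, 0.1437, 0, 0, -0.02, 0.085], [0, 0, 0.1437, 0, 0, -0.02, 0.085], [0, 0, 0.1437, 0, 0, -0.02, 0.085], [0, 0, 0.1437, 0, 0, 0, 0.085], [0, 0, 0.1437, 0, 0, 0, 0.085], [0, 0, 0.1437, 0, 0, 0, 0.085], [0, 0, 0, -0.04, 0.03, 0, 0.085], [0, 0, 0, -0.04, 0.03, 0, 0.085], [0, 0, 0, -0.04, 0.03, 0, 0.085]]], force=30)

```text
clock: 2.25
position: [268.2, 504.1, 351.2]
eef_rot: [2.219, 2.224, 0.0]
wrist_force: [1.1, 0.1, 0.2]
finger_gap: 85.1
gripper_force: 0.0
```

```bash
python3 - <<'E'
from h import *
o=observe(); print(o["clock"],o["position"],o["eef_rot"],o["q"])
p=imaging.camera_params("wrist"); print(p["position"]-o["position"])
print("axis hits",onz("wrist",(320,240),0,p)-o["position"], onz("wrist",(320,330),0,p)-o["position"])
E
```

```text
2.25 [268.22053614 504.09376515 351.17307469] [2.21898003e+00 2.22360256e+00 6.03140118e-05] [ 9.87908340e-01 -9.80515487e-02  1.67595123e+00 -2.14106253e-04
  1.56369750e+00  9.85828853e-01]
[  0.38221364  69.0129752  142.63360144]
axis hits [   1.12799022  -78.45779469 -351.17307469] [   1.37130748 -202.17441142 -351.17307469]
```

apply_moves(deltas=[[[0, 0, 0, -0.035, 0.025, 0, 0.085], [0, 0, 0, -0.035, 0.025, 0, 0.085], [0, 0, 0, -0.035, 0.025, 0, 0.085], [0, 0, 0, -0.035, 0.025, 0, 0.085], [0, 0, 0, -0.035, 0.025, 0, 0.085], [0, 0, 0, -0.035, 0.025, 0, 0.085], [0, 0, 0, -0.035, 0.025, 0, 0.085], [0, 0, 0, -0.035, 0.025, 0, 0.085], [0, 0, 0, 0, 0, 0, 0.085], [0, 0, 0, 0, 0, 0, 0.085]]])

```text
clock: 3.25
position: [468.2, 224.9, 351.3]
eef_rot: [-2.223, -2.219, 0.0]
wrist_force: [0.2, 0.3, 1.2]
finger_gap: 84.7
gripper_force: 0.0
```

```bash
python3 - <<'E'
from h import *
p=imaging.camera_params("wrist"); print(observe()["position"])
im=save("wrist","w1")
for m in models.tip_of("wrist","stand_a")[:5]: print("tip",round(m["p"],2),np.round(m["pixel"]),onz("wrist",m["pixel"],0,p)[:2])
for m in models.spot_in("wrist","stand_a")[:5]:
    r=m["rect"]; print("rect",round(m["p"],2),np.round(r),onz("wrist",[(r[0]+r[2])/2,(r[1]+r[3])/2],8,p)[:2])
for n,c in dict(a=(397,135),b=(536,159),c=(545,286),d=(397,288)).items(): print(n,proj("wrist",c+(6,),p))
E
```

```text
[468.17395711 224.86436495 351.27791235]
tip 0.86 [269. 251.] [405.16003847 132.13474074]
tip 0.83 [386. 127.] [544.66424376 281.44722532]
tip 0.82 [374. 232.] [534.84241934 156.22006127]
rect 0.84 [346.  85. 429. 168.] [545.19513724 282.67886986]
rect 0.83 [345. 198. 403. 263.] [534.16146485 161.26745963]
rect 0.66 [212.  75. 304. 172.] [399.23700575 285.83040446]
rect 0.58 [248. 231. 289. 278.] [405.49381717 130.62240817]
a [261.60839009 250.51456207]
b [375.34561002 231.51714183]
c [387.27869197 123.06645208]
d [256.13708844 121.47970619]
```

View pics/w1.png

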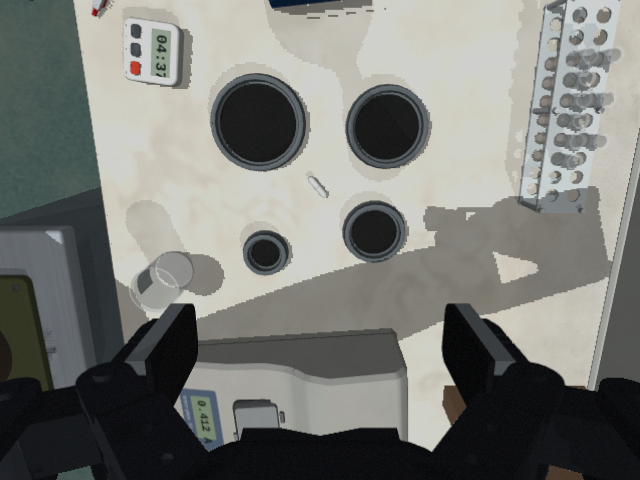

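The four stands are clear from above: a (266,251), b (374,231), c (387,126) and d (259,120). I'll fit their inner floor ellipses.

```bash
python3 - <<'E'
from seg import *
im=cv2.imread("pics/w1.png"); V=im.max(2).astype(int)
p=imaging.camera_params("wrist")
for n,c,w in (("a",(266,252),26),("b",(374,231),36),("c",(387,126),45),("d",(259,120),52)):
    for t in (35,50):
        ce,s=blob(V<t,c,w); d=s[2]/417*(p["position"][2]-6); print(n,t,ce,s,np.round(d),onz("wrist",ce,6,p)[:2])
    # whole outer rim: not-table
    m=(V<125); ce,s=blob(m,c,w); print("  outer",ce,s, onz("wrist",ce,8,p)[:2])
E
```

```text
a 35 [264.83963964 252.75135135] [251 240  28  26 555] 33.0 [400.48416515 133.31972601]
a 50 [264.75382003 252.52122241] [251 240  29  26 589] 34.0 [400.388705   133.61792523]
  outer [265.4744836  252.10692588] [ 243  230   46   45 1646] [401.56661266 134.81708994]
b 35 [373.46017699 231.60176991] [ 352  211   44   42 1469] 52.0 [533.27534026 160.60606599]
b 50 [373.37377049 231.41770492] [ 351  210   46   43 1525] 54.0 [533.16178498 160.83762888]
  outer [374.08328056 231.85655478] [ 342  201   64   66 3158] [533.77205445 160.84006468]
c 35 [386.43077893 126.50362662] [ 355   95   63   64 3171] 74.0 [543.30549408 284.03884121]
c 50 [386.25584256 126.3902214 ] [ 355   95   64   64 3252] 75.0 [543.10177706 284.1626601 ]
  outer [386.82976811 126.20905986] [ 346   84   84   85 5563] [543.43045262 284.40689031]
d 35 [257.44909527 122.47155003] [ 220   84   76   78 4587] 89.0 [397.47831192 288.16743263]
d 50 [257.46280815 122.31318328] [ 220   84   76   78 4665] 89.0 [397.50062045 288.33992134]
  outer [258.20338753 121.90609756] [ 210   73   97   99 7380] [398.63815394 288.81186243]
```

apply_moves(deltas=[[[0, 0, 0, -0.045, -0.02, 0, 0.085], [0, 0, 0, -0.045, -0.02, 0, 0.085], [0, 0, 0, -0.045, -0.02, 0, 0.085], [0, 0, 0, -0.045, 0, 0, 0.085], [0, 0, 0, -0.045, 0, 0, 0.085], [0, 0, 0, -0.045, 0, 0, 0.085], [0, 0, 0, -0.045, 0, 0, 0.085], [0, 0, 0, -0.045, 0, 0, 0.085], [0, 0, 0, -0.045, 0.02, 0, 0.085], [0, 0, 0, -0.045, 0.02, 0, 0.085], [0, 0, 0, -0.045, 0, 0, 0.085], [0, 0, 0, -0.045, 0, 0, 0.085]]])

```text
clock: 4.6
position: [449.2, -315.1, 351.2]
eef_rot: [-2.218, -2.225, -0.0]
wrist_force: [0.9, -0.0, 1.1]
finger_gap: 84.4
gripper_force: 0.0
```

apply_moves(deltas=[[[0, 0, 0, 0, 0, 0, 0.085], [0, 0, 0, 0, 0, 0, 0.085]]])

```text
clock: 4.8
position: [448.8, -314.1, 350.9]
eef_rot: [-2.219, -2.222, -0.001]
wrist_force: [0.0, 1.0, -0.2]
finger_gap: 85.0
gripper_force: 0.0
```

```bash
python3 - <<'E'
from seg import *
p=imaging.camera_params("wrist"); print(observe()["position"])
save("wrist","w2")
im=cv2.imread("pics/w2.png"); hsv=cv2.cvtColor(im,cv2.COLOR_BGR2HSV)
H,S,V=[hsv[...,i].astype(int) for i in range(3)]
orange=(H<14)&(S>160)&(V>120); blue=(H>100)&(H<130)&(S>110)
for n,m,X in (("s",orange,(523,-375,93)),("m",blue,(462,-261,106)),("l",blue,(409,-365,141)),("vial",V<50,(359,-265,50))):
    c=proj("wrist",X,p); b=blob(m,c,36); print(n,c,b and (b[0],b[1],onz("wrist",b[0],X[2],p)))
E
```

```text
[ 448.75210405 -314.08612625  350.88687353]
s [392.86728345 250.21929811] (array([391.97155361, 251.86323851]), array([375, 235,  35,  34, 914], dtype=int32), array([ 522.18100852, -376.74509604,   93.        ]))
m [333.96522791 134.51985896] (array([334.44560185, 137.99537037]), array([ 312,  115,   46,   47, 1728], dtype=int32), array([ 462.46634511, -264.05966838,  106.        ]))
l [274.6205207  256.03292002] (array([280.3543669 , 252.84120351]), array([ 254,  225,   53,   57, 2393], dtype=int32), array([ 414.18900535, -361.99962534,  141.        ]))
vial [232.69173978 136.14033383] (array([236.99382716, 136.7962963 ]), array([229, 128,  16,  21, 162], dtype=int32), array([ 363.41716812, -265.65597131,   50.        ]))
```

View pics/w2.png

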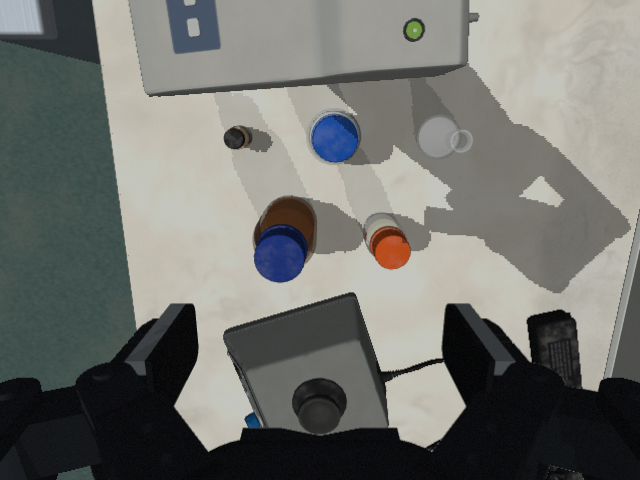

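The wrist view shows the l cap (278,258), s cap (392,250), m cap (334,137) and vial (235,137), with the flask at (440,137). The positions agree with the top camera to about 3 mm. Next is the amber bottle, at (412,-366.5).

apply_moves(deltas=[[[0, 0, 0, -0.0265, -0.0185, 0, 0.085], [0, 0, 0, -0.026, -0.0185, 0.02, 0.085], [0, 0, 0, 0, 0, 0.045, 0.085], [0, 0, 0, 0, 0, 0.045, 0.085], [0, 0, 0, 0, 0, 0.04, 0.085], [0, 0, 0, 0, 0, 0.035, 0.085], [0, 0, 0, 0, 0, 0.03, 0.085], [0, 0, 0, 0, 0, 0.03, 0.085], [0, 0, 0, 0, 0, 0, 0.085], [0, 0, 0, 0, 0, 0, 0.05], [0, 0, 0, 0, 0, 0, 0.03], [0, 0, 0, 0, 0, 0, 0.03]]], force=40)

```text
clock: 6.05
position: [412.7, -367.9, 109.0]
eef_rot: [2.217, 2.22, -0.0]
wrist_force: [0.6, 0.1, -0.5]
finger_gap: 43.7
gripper_force: 0.0
```

apply_moves(deltas=[[[0, 0, 0, 0, 0, 0, 0.03], [0, 0, 0, 0, 0, 0, 0.03], [0, 0, 0, 0, 0, 0, 0.03], [0, 0, 0, 0, 0, 0, 0.03]]])

```text
clock: 6.45
position: [412.4, -368.1, 109.0]
eef_rot: [2.218, 2.22, 0.0]
wrist_force: [-1.6, 1.9, 6.2]
finger_gap: 39.1
gripper_force: 40.6
```

```bash
python3 - <<'E'
from h import *
save("wrist","w3")
E
```

```text
(no output)
```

View pics/w3.png

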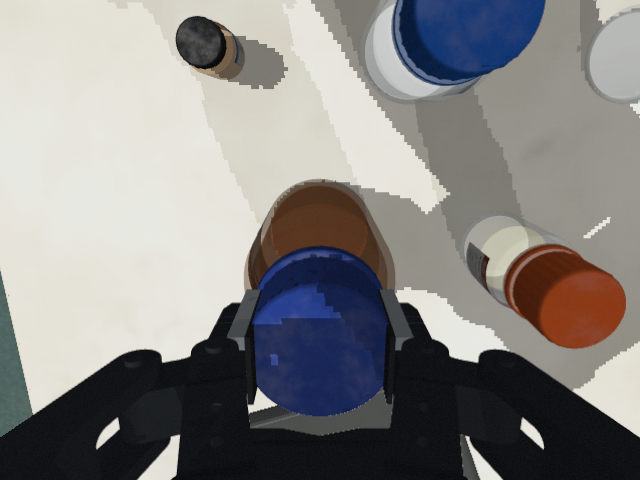

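The amber cap is gripped centrally at (320,345), and nothing else is touching.

apply_moves(deltas=[[[0, 0, 0, 0, 0, -0.02, 0.03], [0, 0, 0, 0, 0, -0.04, 0.03], [0, 0, 0, 0, 0, -0.045, 0.03], [0, 0, 0, 0, 0, -0.045, 0.03], [0, 0, 0, 0.02, 0, -0.02, 0.03], [0, 0, 0, 0.03, 0, 0, 0.03], [0, 0, 0, 0.04, 0, 0, 0.03], [0, 0, 0, 0.045, -0.007, 0, 0.03], [0, 0, 0, 0.045, -0.007, 0, 0.03], [0, 0, 0, 0.045, 0, 0, 0.03], [0, 0, 0, 0.045, 0, 0, 0.03], [0, 0, 0, 0.045, 0, 0, 0.03]]], force=60)

```text
clock: 7.7
position: [396.2, -50.4, 275.7]
eef_rot: [-2.222, -2.221, -0.0]
wrist_force: [1.5, 0.2, -4.0]
finger_gap: 38.9
gripper_force: 61.5
```

apply_moves(deltas=[[[0, 0, 0, 0.045, 0, 0, 0.03], [0, 0, 0, 0.045, 0, 0, 0.03], [0, 0, 0, 0.045, 0, 0, 0.03], [0, 0, 0, 0.045, 0, 0, 0.03], [0, 0, 0, 0.045, 0, 0, 0.03], [0, 0, 0, 0.045, 0, 0, 0.03], [0, 0, 0, 0.035, 0, 0, 0.03], [0, 0, 0, 0.025, 0, 0, 0.03], [0, 0, 0, 0.01, 0, 0, 0.03], [0, 0, 0, 0, 0, 0, 0.03]]])

```text
clock: 8.7
position: [396.4, 288.3, 275.5]
eef_rot: [-2.219, -2.224, 0.003]
wrist_force: [0.9, -0.3, -4.5]
finger_gap: 38.5
gripper_force: 61.5
```

```bash
cat > cap.py <<'E'
# cap top centre in hand relative to TCP; args: cap-top height above TCP, cap diameter
from seg import *
import sys
h,d=map(float,sys.argv[1:3]); name=sys.argv[3]
o=observe(); T=o["position"]; p=imaging.camera_params("wrist"); save("wrist",name)
a=np.linspace(0,6.28,13)
for dy in (-6,0,6):
    P=[proj("wrist",T+[d/2*np.cos(t),dy+d/2*np.sin(t),h],p) for t in a]; P=np.array(P); print(dy,"disc cols",P[:,0].min().round(),P[:,0].max().round(),"rows",P[:,1].min().round(),P[:,1].max().round())
print(T,o["finger_gap"],o["gripper_force"],o["wrist_force"])
E
python3 cap.py 32 40 w4
```

```text
-6 disc cols 252.0 383.0 rows 312.0 427.0
0 disc cols 251.0 384.0 rows 293.0 411.0
6 disc cols 250.0 385.0 rows 274.0 395.0
[396.36596877 288.33477675 275.4897189 ] 38.4794219777499 61.45991921424866 [ 0.90798439 -0.26680212 -4.52068834]
```

View pics/w4.png

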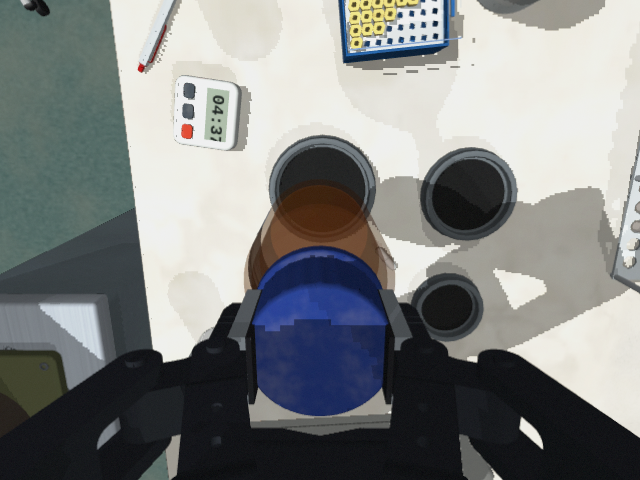

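The bottle is upright in the grip over stand d (322,185), and its offset from the tool is under 2 mm. Lowering it.

apply_moves(deltas=[[[0, 0, 0, 0.001, 0.001, 0.02, 0.03], [0, 0, 0, 0, 0, 0.035, 0.03], [0, 0, 0, 0, 0, 0.035, 0.03], [0, 0, 0, 0, 0, 0.03, 0.03], [0, 0, 0, 0, 0, 0.02, 0.03], [0, 0, 0, 0, 0, 0.01, 0.03], [0, 0, 0, 0, 0, 0.005, 0.03], [0, 0, 0, 0, 0, 0, 0.03], [0, 0, 0, 0, 0, 0, 0.03]]])

```text
clock: 9.65
position: [398.9, 289.1, 122.8]
eef_rot: [2.221, 2.221, 0.004]
wrist_force: [-0.2, -0.1, -3.5]
finger_gap: 38.2
gripper_force: 61.4
```

apply_moves(deltas=[[[0, 0, 0, 0, 0, 0.001, 0.03], [0, 0, 0, 0, 0, 0.001, 0.03], [0, 0, 0, 0, 0, 0.001, 0.03], [0, 0, 0, 0, 0, 0.0005, 0.03], [0, 0, 0, 0, 0, 0, 0.03]]])

```text
clock: 10.15
position: [397.8, 288.9, 117.7]
eef_rot: [-2.221, -2.222, 0.0]
wrist_force: [0.9, -0.1, -3.6]
finger_gap: 38.5
gripper_force: 61.4
```

apply_moves(deltas=[[[0, 0, 0, 0, 0, 0.001, 0.03], [0, 0, 0, 0, 0, 0.001, 0.03], [0, 0, 0, 0, 0, 0.0005, 0.03], [0, 0, 0, 0, 0, 0, 0.03]]])

```text
clock: 10.55
position: [397.9, 288.9, 115.3]
eef_rot: [-2.221, -2.222, 0.0]
wrist_force: [1.3, 0.3, -4.0]
finger_gap: 38.6
gripper_force: 61.7
```

apply_moves(deltas=[[[0, 0, 0, 0, 0, 0.0005, 0.03], [0, 0, 0, 0, 0, 0, 0.03]]])

```text
clock: 10.75
position: [397.9, 289.0, 115.2]
eef_rot: [-2.221, -2.222, -0.0]
wrist_force: [-0.9, 0.2, -1.2]
finger_gap: 38.3
gripper_force: 61.7
```

Force is coming off the wrist, so there is contact at 115.2, as predicted. I'll lower 0.5 mm more, release and retreat.

apply_moves(deltas=[[[0, 0, 0, 0, 0, 0.0005, 0.03], [0, 0, 0, 0, 0, 0, 0.04], [0, 0, 0, 0, 0, 0, 0.05], [0, 0, 0, 0, 0, 0, 0.07], [0, 0, 0, 0, 0, 0, 0.08], [0, 0, 0, 0, 0, 0, 0.08], [0, 0, 0, 0, 0, -0.015, 0.08], [0, 0, 0, 0, 0, -0.035, 0.08], [0, 0, 0, 0, 0, -0.045, 0.08], [0, 0, 0, 0, 0, -0.045, 0.08], [0, 0, 0, 0, 0, -0.045, 0.08], [0, 0, 0, -0.02, 0, -0.02, 0.08]]])

```text
clock: 11.95
position: [399.0, 270.4, 326.3]
eef_rot: [2.217, 2.223, 0.014]
wrist_force: [0.1, -0.2, 0.3]
finger_gap: 79.7
gripper_force: 0.0
```

```bash
python3 - <<'E'
from h import *
o=observe(); print(o["position"],o["finger_gap"],o["clock"]); p=imaging.camera_params("wrist"); save("wrist","w5")
print([proj("wrist",(397.7,288,147),p),proj("wrist",(397.7,288,8),p)])
E
```

```text
[399.04086713 270.35395444 326.3023797 ] 79.68483081119074 11.95
[array([315.52124586, 185.79930725]), array([315.7326735, 165.9714324])]
```

View pics/w5.png

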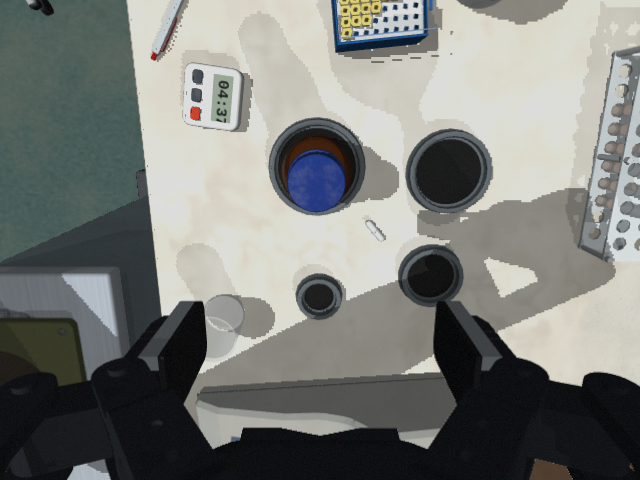

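The amber bottle stands centred in stand d, with its cap at (317,183) against (316,186) expected. Next is the orange-cap bottle at (522,-376).

apply_moves(deltas=[[[0, 0, 0, -0.03, -0.01, 0, 0.08], [0, 0, 0, -0.045, 0, 0, 0.08], [0, 0, 0, -0.045, 0, 0, 0.08], [0, 0, 0, -0.045, 0, 0, 0.08], [0, 0, 0, -0.045, 0, 0, 0.08], [0, 0, 0, -0.045, 0, 0, 0.08], [0, 0, 0, -0.045, 0, 0, 0.08], [0, 0, 0, -0.045, 0, 0, 0.08], [0, 0, 0, -0.045, 0, 0, 0.08], [0, 0, 0, -0.045, 0.01, 0, 0.08], [0, 0, 0, -0.045, 0.03, 0, 0.08], [0, 0, 0, -0.045, 0.03, 0, 0.08]]])

```text
clock: 13.2
position: [454.0, -251.4, 320.3]
eef_rot: [2.221, 2.219, 0.001]
wrist_force: [1.0, 0.4, 0.7]
finger_gap: 79.9
gripper_force: 0.0
```

apply_moves(deltas=[[[0, 0, 0, -0.045, 0.03, 0, 0.08], [0, 0, 0, -0.045, 0.03, 0, 0.08], [0, 0, 0, -0.03, 0.004, 0, 0.08], [0, 0, 0, 0, 0, 0, 0.08], [0, 0, 0, 0, 0, 0, 0.08]]])

```text
clock: 13.7
position: [513.1, -362.6, 319.2]
eef_rot: [-2.221, -2.22, -0.0]
wrist_force: [-0.1, 0.4, -1.0]
finger_gap: 80.1
gripper_force: 0.0
```

apply_moves(deltas=[[[0, 0, 0, -0.0135, 0.009, 0.02, 0.08], [0, 0, 0, 0, 0, 0.04, 0.08], [0, 0, 0, 0, 0, 0.045, 0.08], [0, 0, 0, 0, 0, 0.045, 0.08], [0, 0, 0, 0, 0, 0.04, 0.08], [0, 0, 0, 0, 0, 0.03, 0.08], [0, 0, 0, 0, 0, 0.02, 0.08], [0, 0, 0, 0, 0, 0.011, 0.08], [0, 0, 0, 0, 0, 0, 0.05], [0, 0, 0, 0, 0, 0, 0.03], [0, 0, 0, 0, 0, 0, 0.025], [0, 0, 0, 0, 0, 0, 0.025]]], force=35)

```text
clock: 14.9
position: [523.4, -376.8, 70.8]
eef_rot: [2.218, 2.22, 0.0]
wrist_force: [-1.7, 1.0, 5.1]
finger_gap: 35.9
gripper_force: 35.1
```

apply_moves(deltas=[[[0, 0, 0, 0, 0, 0, 0.025], [0, 0, 0, 0, 0, 0, 0.025], [0, 0, 0, 0, 0, 0, 0.025], [0, 0, 0, 0, 0, 0, 0.025]]])

```text
clock: 15.3
position: [523.4, -376.9, 70.8]
eef_rot: [2.218, 2.22, 0.001]
wrist_force: [-1.4, 1.1, 6.6]
finger_gap: 36.1
gripper_force: 35.2
```

apply_moves(deltas=[[[0, 0, 0, 0, 0, -0.02, 0.025], [0, 0, 0, 0, 0, -0.045, 0.025], [0, 0, 0, 0, 0, -0.045, 0.025], [0, 0, 0, 0, 0, -0.045, 0.025], [0, 0, 0, 0.02, 0, -0.025, 0.025], [0, 0, 0, 0.035, -0.03, 0, 0.025], [0, 0, 0, 0.035, -0.03, 0, 0.025], [0, 0, 0, 0.035, -0.03, 0, 0.025], [0, 0, 0, 0.035, -0.03, 0, 0.025], [0, 0, 0, 0.045, 0, 0, 0.025], [0, 0, 0, 0.045, 0, 0, 0.025], [0, 0, 0, 0.045, 0, 0, 0.025]]], force=50)

```text
clock: 16.5
position: [401.4, -79.6, 248.5]
eef_rot: [2.222, 2.22, 0.001]
wrist_force: [1.7, 0.1, -1.2]
finger_gap: 36.0
gripper_force: 50.5
```

apply_moves(deltas=[[[0, 0, 0, 0.045, 0, 0, 0.025], [0, 0, 0, 0.045, 0, 0, 0.025], [0, 0, 0, 0.045, 0, 0, 0.025], [0, 0, 0, 0.036, 0.035, 0, 0.025], [0, 0, 0, 0.027, 0.035, 0, 0.025], [0, 0, 0, 0.025, 0.035, 0, 0.025], [0, 0, 0, 0.02, 0.025, 0, 0.025], [0, 0, 0, 0, 0, 0, 0.025], [0, 0, 0, 0, 0, 0, 0.025]]])

```text
clock: 17.4
position: [531.5, 162.0, 247.7]
eef_rot: [-2.219, -2.222, 0.002]
wrist_force: [-0.8, -0.6, -1.1]
finger_gap: 35.9
gripper_force: 50.7
```

```bash
python3 cap.py 22 37 w6
```

```text
-6 disc cols 262.0 375.0 rows 302.0 402.0
0 disc cols 261.0 375.0 rows 285.0 387.0
6 disc cols 260.0 376.0 rows 267.0 371.0
[531.54826208 162.02581858 247.7117215 ] 35.88871824732219 50.70904612541199 [-0.75538894 -0.58012079 -1.06341851]
```

View pics/w6.png

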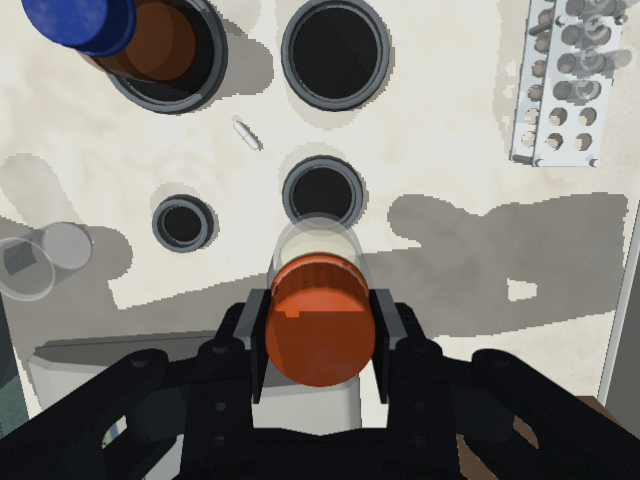

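The orange-cap bottle is held straight, its cap disc at (320,320), on line with stand b at (323,195).

apply_moves(deltas=[[[0, 0, 0, -0.001, 0.0015, 0.02, 0.025], [0, 0, 0, 0, 0, 0.04, 0.025], [0, 0, 0, 0, 0, 0.04, 0.025], [0, 0, 0, 0, 0, 0.03, 0.025], [0, 0, 0, 0, 0, 0.02, 0.025], [0, 0, 0, 0, 0, 0.012, 0.025], [0, 0, 0, 0, 0, 0.005, 0.025], [0, 0, 0, 0, 0, 0, 0.025], [0, 0, 0, 0, 0, 0.001, 0.025], [0, 0, 0, 0, 0, 0.001, 0.025], [0, 0, 0, 0, 0, 0, 0.025]]])

```text
clock: 18.55
position: [533.9, 161.1, 80.2]
eef_rot: [2.22, 2.222, 0.002]
wrist_force: [-0.3, 0.4, -0.8]
finger_gap: 35.7
gripper_force: 50.7
```

apply_moves(deltas=[[[0, 0, 0, 0, 0, 0.001, 0.025], [0, 0, 0, 0, 0, 0.0005, 0.025], [0, 0, 0, 0, 0, 0, 0.025]]])

```text
clock: 18.85
position: [533.2, 161.0, 77.7]
eef_rot: [-2.221, -2.222, 0.0]
wrist_force: [0.5, 0.5, -2.0]
finger_gap: 35.9
gripper_force: 50.7
```

apply_moves(deltas=[[[0, 0, 0, 0, 0, 0.0005, 0.025], [0, 0, 0, 0, 0, 0.0005, 0.025], [0, 0, 0, 0, 0, 0, 0.025]]])

```text
clock: 19.15
position: [533.3, 161.0, 77.0]
eef_rot: [-2.221, -2.222, -0.0]
wrist_force: [-1.1, 0.3, 0.2]
finger_gap: 35.7
gripper_force: 50.9
```

apply_moves(deltas=[[[0, 0, 0, 0, 0, 0.0005, 0.025], [0, 0, 0, 0, 0, 0, 0.025]]])

```text
clock: 19.35
position: [533.4, 161.1, 76.9]
eef_rot: [-2.221, -2.222, -0.0]
wrist_force: [-2.6, -0.3, 3.8]
finger_gap: 35.9
gripper_force: 51.3
```

Contact. Release, retreat and return towards the blue-cap bottle.

apply_moves(deltas=[[[0, 0, 0, 0, 0, 0, 0.04], [0, 0, 0, 0, 0, 0, 0.05], [0, 0, 0, 0, 0, 0, 0.07], [0, 0, 0, 0, 0, 0, 0.08], [0, 0, 0, 0, 0, 0, 0.08], [0, 0, 0, 0, 0, -0.015, 0.08], [0, 0, 0, 0, 0, -0.035, 0.08], [0, 0, 0, 0, 0, -0.045, 0.08], [0, 0, 0, 0, 0, -0.045, 0.08], [0, 0, 0, 0, 0, -0.045, 0.08], [0, 0, 0, -0.02, -0.02, -0.03, 0.08], [0, 0, 0, -0.03, -0.035, -0.01, 0.08]]])

```text
clock: 20.55
position: [480.1, 111.2, 307.7]
eef_rot: [2.215, 2.22, 0.011]
wrist_force: [1.1, -1.2, 1.0]
finger_gap: 80.3
gripper_force: 0.0
```

apply_moves(deltas=[[[0, 0, 0, -0.04, -0.035, 0, 0.08], [0, 0, 0, -0.04, -0.02, 0, 0.08], [0, 0, 0, -0.045, 0, 0, 0.08], [0, 0, 0, -0.045, 0, 0, 0.08], [0, 0, 0, -0.045, 0, 0, 0.08], [0, 0, 0, -0.045, 0, 0, 0.08], [0, 0, 0, -0.04, 0.015, 0, 0.08], [0, 0, 0, -0.04, 0.02, 0, 0.08], [0, 0, 0, -0.03, 0, 0, 0.08], [0, 0, 0, 0, 0, 0, 0.08], [0, 0, 0, 0, 0, 0, 0.08]]])

```text
clock: 21.65
position: [460.5, -257.0, 302.1]
eef_rot: [2.222, 2.221, 0.001]
wrist_force: [0.2, 0.6, 0.2]
finger_gap: 79.7
gripper_force: 0.0
```

```bash
python3 - <<'E'
from seg import *
p=imaging.camera_params("wrist"); print(observe()["position"])
save("wrist","w7")
im=cv2.imread("pics/w7.png"); hsv=cv2.cvtColor(im,cv2.COLOR_BGR2HSV)
H,S,V=[hsv[...,i].astype(int) for i in range(3)]
for n,m,X,w in (("m",(H>100)&(H<130)&(S>110),(462,-263.5,106),50),("vial",V<60,(362,-265.5,50),25)):
    c=proj("wrist",X,p); b=blob(m,c,w); print(n,c,b and (b[0],b[1],onz("wrist",b[0],X[2],p)))
E
```

```text
[ 460.47904943 -256.99380024  302.05371679]
m [320.79623429 210.49577316] (array([321.62003693, 208.23961219]), array([ 297,  181,   50,   55, 2166], dtype=int32), array([ 462.68339765, -261.58754075,  106.        ]))
vial [216.51785641 199.92268986] (array([215.05822785, 200.81518987]), array([204, 190,  23,  23, 395], dtype=int32), array([ 360.53763141, -266.36981002,   50.        ]))
```

View pics/w7.png

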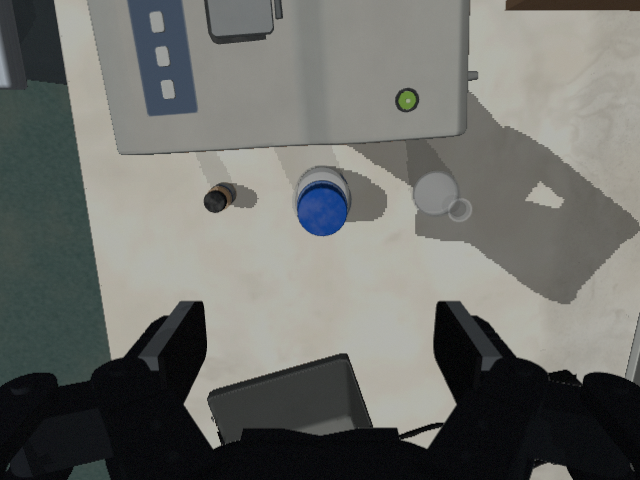

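The wrist view shows m's cap (322,209), the vial cap (215,201) and the flask (437,193) undisturbed. Going for m at (462.5,-263.5).

apply_moves(deltas=[[[0, 0, 0, -0.0065, 0.002, 0.02, 0.08], [0, 0, 0, 0, 0, 0.04, 0.08], [0, 0, 0, 0, 0, 0.045, 0.08], [0, 0, 0, 0, 0, 0.04, 0.08], [0, 0, 0, 0, 0, 0.035, 0.08], [0, 0, 0, 0, 0, 0.025, 0.08], [0, 0, 0, 0, 0, 0.014, 0.08], [0, 0, 0, 0, 0, 0, 0.05], [0, 0, 0, 0, 0, 0, 0.03], [0, 0, 0, 0, 0, 0, 0.03], [0, 0, 0, 0, 0, 0, 0.03], [0, 0, 0, 0, 0, 0, 0.03]]], force=40)

```text
clock: 22.9
position: [463.9, -264.1, 84.8]
eef_rot: [2.218, 2.22, 0.001]
wrist_force: [-1.7, 0.1, 6.2]
finger_gap: 41.0
gripper_force: 41.0
```

apply_moves(deltas=[[[0, 0, 0, 0, 0, 0, 0.03], [0, 0, 0, 0, 0, 0, 0.03], [0, 0, 0, 0, 0, 0, 0.03]]])

```text
clock: 23.2
position: [463.9, -264.2, 84.8]
eef_rot: [2.218, 2.22, 0.001]
wrist_force: [-1.6, 1.2, 7.1]
finger_gap: 41.0
gripper_force: 41.0
```

apply_moves(deltas=[[[0, 0, 0, 0, 0, -0.02, 0.03], [0, 0, 0, 0, 0, -0.045, 0.03], [0, 0, 0, 0, 0, -0.045, 0.03], [0, 0, 0, 0, 0, -0.045, 0.03], [0, 0, 0, 0.01, -0.01, -0.025, 0.03], [0, 0, 0, 0.035, -0.025, 0, 0.03], [0, 0, 0, 0.04, -0.025, 0, 0.03], [0, 0, 0, 0.045, 0, 0, 0.03], [0, 0, 0, 0.045, 0, 0, 0.03], [0, 0, 0, 0.045, 0, 0, 0.03], [0, 0, 0, 0.045, 0, 0, 0.03], [0, 0, 0, 0.045, 0, 0, 0.03]]], force=55)

```text
clock: 24.4
position: [402.0, 48.4, 262.7]
eef_rot: [2.22, 2.221, 0.002]
wrist_force: [1.3, 1.4, -2.0]
finger_gap: 40.4
gripper_force: 56.3
```

apply_moves(deltas=[[[0, 0, 0, 0.045, 0, 0, 0.03], [0, 0, 0, 0.04, 0.02, 0, 0.03], [0, 0, 0, 0.04, 0.03, 0, 0.03], [0, 0, 0, 0.035, 0.03, 0, 0.03], [0, 0, 0, 0.03, 0.03, 0, 0.03], [0, 0, 0, 0.03, 0.02, 0, 0.03], [0, 0, 0, 0.02, 0.01, 0, 0.03], [0, 0, 0, 0, 0, 0, 0.03], [0, 0, 0, 0, 0, 0, 0.03]]])

```text
clock: 25.3
position: [542.0, 286.8, 261.9]
eef_rot: [-2.22, -2.223, 0.002]
wrist_force: [-0.0, 0.1, -2.1]
finger_gap: 40.6
gripper_force: 56.4
```

```bash
python3 cap.py 21.2 42 w8; python3 - <<'E'
from h import *
im=cv2.imread("pics/w8.png"); hsv=cv2.cvtColor(im,cv2.COLOR_BGR2HSV).astype(int)
m=(hsv[...,0]>100)&(hsv[...,0]<130)&(hsv[...,1]>110); m[:,:230]=0; m[:,410:]=0
r=np.where(m.sum(1)>8)[0]; c=np.where(m.sum(0)>8)[0]; print("blue rows",r.min(),r.max(),"cols",c.min(),c.max())
E
```

```text
-6 disc cols 254.0 382.0 rows 294.0 407.0
0 disc cols 253.0 383.0 rows 276.0 392.0
6 disc cols 253.0 383.0 rows 258.0 377.0
[542.01777726 286.77876244 261.85362691] 40.60653903717073 56.41329824924469 [-0.01123751  0.06394671 -2.05421514]
blue rows 2 391 cols 230 382
```

m is centred in the grip, with its disc bottom at row 391 against 392 predicted. Lowering.

apply_moves(deltas=[[[0, 0, 0, -0.0025, 0.001, 0.02, 0.03], [0, 0, 0, 0, 0, 0.04, 0.03], [0, 0, 0, 0, 0, 0.04, 0.03], [0, 0, 0, 0, 0, 0.03, 0.03], [0, 0, 0, 0, 0, 0.02, 0.03], [0, 0, 0, 0, 0, 0.012, 0.03], [0, 0, 0, 0, 0, 0.005, 0.03], [0, 0, 0, 0, 0, 0, 0.03], [0, 0, 0, 0, 0, 0.001, 0.03], [0, 0, 0, 0, 0, 0.001, 0.03], [0, 0, 0, 0, 0, 0, 0.03]]])

```text
clock: 26.45
position: [543.8, 284.5, 94.3]
eef_rot: [2.22, 2.222, 0.002]
wrist_force: [0.3, -0.8, -0.6]
finger_gap: 40.9
gripper_force: 56.4
```

apply_moves(deltas=[[[0, 0, 0, 0, 0, 0.001, 0.03], [0, 0, 0, 0, 0, 0.0005, 0.03], [0, 0, 0, 0, 0, 0, 0.03]]])

```text
clock: 26.75
position: [543.2, 284.3, 91.8]
eef_rot: [2.22, 2.222, -0.0]
wrist_force: [-0.6, -0.6, -1.4]
finger_gap: 40.5
gripper_force: 56.4
```

apply_moves(deltas=[[[0, 0, 0, 0, 0, 0.0005, 0.03], [0, 0, 0, 0, 0, 0.0005, 0.03], [0, 0, 0, 0, 0, 0, 0.03]]])

```text
clock: 27.05
position: [543.3, 284.4, 91.0]
eef_rot: [-2.221, -2.222, -0.0]
wrist_force: [-0.7, 0.4, -0.0]
finger_gap: 40.7
gripper_force: 56.7
```

apply_moves(deltas=[[[0, 0, 0, 0, 0, 0.0005, 0.03], [0, 0, 0, 0, 0, 0, 0.03]]])

```text
clock: 27.25
position: [543.4, 284.5, 91.0]
eef_rot: [-2.221, -2.222, -0.0]
wrist_force: [-1.9, 0.4, 3.0]
finger_gap: 40.9
gripper_force: 56.9
```

apply_moves(deltas=[[[0, 0, 0, 0, 0, 0, 0.045], [0, 0, 0, 0, 0, 0, 0.06], [0, 0, 0, 0, 0, 0, 0.075], [0, 0, 0, 0, 0, 0, 0.08], [0, 0, 0, 0, 0, 0, 0.08], [0, 0, 0, 0, 0, -0.015, 0.08], [0, 0, 0, 0, 0, -0.035, 0.08], [0, 0, 0, 0, 0, -0.045, 0.08], [0, 0, 0, 0, 0, -0.045, 0.08], [0, 0, 0, 0, 0, -0.045, 0.08], [0, 0, 0, -0.02, -0.02, -0.02, 0.08], [0, 0, 0, -0.035, -0.035, 0, 0.08]]])

```text
clock: 28.45
position: [490.5, 230.2, 302.1]
eef_rot: [2.216, 2.221, 0.015]
wrist_force: [1.1, -0.9, 0.9]
finger_gap: 80.1
gripper_force: 0.0
```

apply_moves(deltas=[[[0, 0, 0, -0.04, -0.035, 0, 0.07], [0, 0, 0, -0.04, -0.035, 0, 0.07], [0, 0, 0, -0.045, -0.025, 0, 0.07], [0, 0, 0, -0.045, -0.01, 0, 0.07], [0, 0, 0, -0.045, 0, 0, 0.07], [0, 0, 0, -0.045, 0, 0, 0.07], [0, 0, 0, -0.045, 0, 0, 0.07], [0, 0, 0, -0.045, 0, 0, 0.07], [0, 0, 0, -0.045, -0.01, 0, 0.07], [0, 0, 0, -0.045, -0.01, 0, 0.07], [0, 0, 0, -0.035, 0, 0, 0.07], [0, 0, 0, -0.02, 0, 0, 0.07]]])

```text
clock: 29.65
position: [367.8, -262.3, 296.7]
eef_rot: [2.223, 2.217, -0.0]
wrist_force: [-0.7, 1.2, 0.9]
finger_gap: 70.0
gripper_force: 0.0
```

apply_moves(deltas=[[[0, 0, 0, 0, 0, 0, 0.06], [0, 0, 0, 0, 0, 0, 0.06]]])

```text
clock: 29.85
position: [368.4, -259.7, 296.1]
eef_rot: [2.221, 2.221, 0.001]
wrist_force: [-0.2, 0.5, -0.1]
finger_gap: 60.0
gripper_force: 0.0
```

apply_moves(deltas=[[[0, 0, 0, -0.0063, -0.0075, 0.02, 0.06], [0, 0, 0, 0, 0, 0.04, 0.06], [0, 0, 0, 0, 0, 0.045, 0.06], [0, 0, 0, 0, 0, 0.045, 0.06], [0, 0, 0, 0, 0, 0.04, 0.06], [0, 0, 0, 0, 0, 0.03, 0.06], [0, 0, 0, 0, 0, 0.01, 0.06], [0, 0, 0, 0, 0, 0, 0.06]]], force=25)

```text
clock: 30.65
position: [360.7, -264.6, 64.5]
eef_rot: [-2.217, -2.222, -0.0]
wrist_force: [-0.2, -0.8, 1.0]
finger_gap: 59.9
gripper_force: 0.0
```

```bash
python3 - <<'E'
from h import *
o=observe(); T=o["position"]; p=imaging.camera_params("wrist"); save("wrist","w9"); print(T,o["wrist_force"])
a=np.linspace(0,6.28,13)
P=np.array([proj("wrist",[T[0]+11*np.cos(t),T[1]+11*np.sin(t),50],p) for t in a]); print(P.min(0),P.max(0))
E
```

```text
[ 360.65906062 -264.64899112   64.54625744] [-0.19474492 -0.8163179   0.99655302]
[291.51903931 266.57712365] [345.45450868 316.47091269]
```

View pics/w9.png

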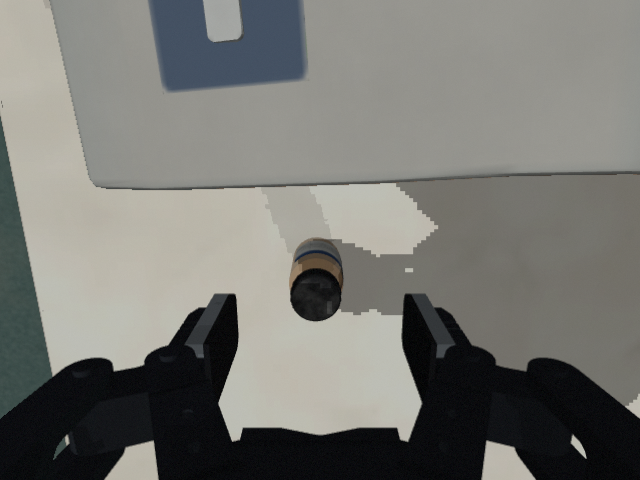

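The vial cap is at (316,296), between the fingers and 2 mm behind the tool centre. I'll correct and descend.

apply_moves(deltas=[[[0, 0, 0, -0.002, -0.0005, 0.012, 0.06], [0, 0, 0, 0, 0, 0.015, 0.06], [0, 0, 0, 0, 0, 0.012, 0.06], [0, 0, 0, 0, 0, 0.007, 0.06], [0, 0, 0, 0, 0, 0, 0.06]]])

```text
clock: 31.2
position: [360.1, -267.7, 18.5]
eef_rot: [-2.22, -2.221, 0.0]
wrist_force: [0.3, 0.1, -0.9]
finger_gap: 59.8
gripper_force: 0.0
```

apply_moves(deltas=[[[0, 0, 0, 0, 0, 0, 0.04], [0, 0, 0, 0, 0, 0, 0.03], [0, 0, 0, 0, 0, 0, 0.02], [0, 0, 0, 0, 0, 0, 0.015], [0, 0, 0, 0, 0, 0, 0.015], [0, 0, 0, 0, 0, 0, 0.015], [0, 0, 0, 0, 0, 0, 0.015]]], force=25)

```text
clock: 31.9
position: [361.0, -268.5, 20.0]
eef_rot: [2.22, 2.221, 0.0]
wrist_force: [-0.9, 0.2, 5.8]
finger_gap: 23.5
gripper_force: 24.8
```

apply_moves(deltas=[[[0, 0, 0, 0, 0, -0.015, 0.015], [0, 0, 0, 0, 0, -0.035, 0.015], [0, 0, 0, 0, 0, -0.045, 0.015], [0, 0, 0, 0, 0, -0.045, 0.015], [0, 0, 0, 0, 0, -0.04, 0.015], [0, 0, 0, 0.01, 0, -0.02, 0.015], [0, 0, 0, 0.03, 0.01, 0, 0.015], [0, 0, 0, 0.04, 0.01, 0, 0.015], [0, 0, 0, 0.045, 0.01, 0, 0.015], [0, 0, 0, 0.045, 0.01, 0, 0.015], [0, 0, 0, 0.045, 0, 0, 0.015], [0, 0, 0, 0.045, 0, 0, 0.015]]])

```text
clock: 33.1
position: [399.8, -6.3, 218.7]
eef_rot: [-2.221, -2.222, 0.0]
wrist_force: [0.4, -0.3, 0.7]
finger_gap: 23.4
gripper_force: 24.6
```

apply_moves(deltas=[[[0, 0, 0, 0.045, 0, 0, 0.015], [0, 0, 0, 0.04, 0, 0, 0.015], [0, 0, 0, 0.035, 0, 0, 0.015], [0, 0, 0, 0.02, 0, 0, 0.015], [0, 0, 0, 0.005, 0, 0, 0.015], [0, 0, 0, 0, 0, 0, 0.015], [0, 0, 0, 0, 0, 0, 0.015]]])

```text
clock: 33.8
position: [400.2, 136.2, 219.0]
eef_rot: [-2.221, -2.221, 0.001]
wrist_force: [-0.8, -0.3, 0.5]
finger_gap: 23.7
gripper_force: 24.6
```

```bash
python3 cap.py 30 22 w10
```

```text
-6 disc cols 282.0 354.0 rows 337.0 399.0
0 disc cols 282.0 354.0 rows 319.0 382.0
6 disc cols 281.0 354.0 rows 300.0 366.0
[400.15455947 136.2182275  218.97991117] 23.6774360302504 24.629030227661133 [-0.84419995 -0.26640736  0.4930978 ]
```

View pics/w10.png

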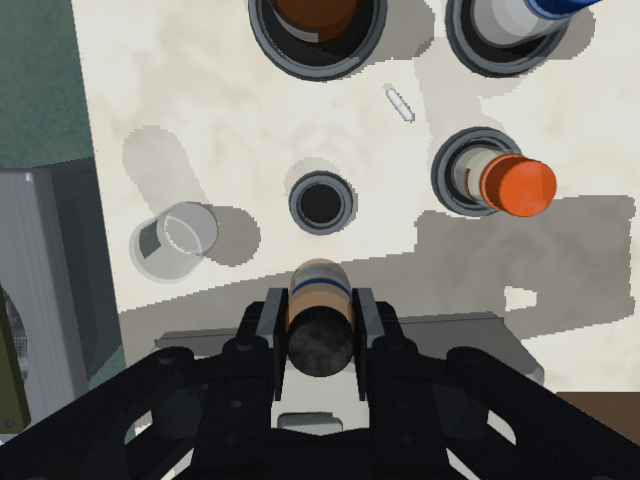

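The vial is held upright, its cap at (320,343) about 2 mm ahead of tool centre. Stand a is at (322,202), and b, c and d are all filled properly.

apply_moves(deltas=[[[0, 0, 0, -0.004, 0, 0.02, 0.015], [0, 0, 0, 0, 0, 0.04, 0.015], [0, 0, 0, 0, 0, 0.045, 0.015], [0, 0, 0, 0, 0, 0.035, 0.015], [0, 0, 0, 0, 0, 0.025, 0.015], [0, 0, 0, 0, 0, 0.015, 0.015], [0, 0, 0, 0, 0, 0.007, 0.015], [0, 0, 0, 0, 0, 0, 0.015], [0, 0, 0, 0, 0, 0.001, 0.015], [0, 0, 0, 0, 0, 0.001, 0.015], [0, 0, 0, 0, 0, 0, 0.015]]])

```text
clock: 34.95
position: [401.0, 133.0, 31.2]
eef_rot: [2.22, 2.221, 0.002]
wrist_force: [0.4, -0.7, -0.9]
finger_gap: 23.5
gripper_force: 24.6
```

apply_moves(deltas=[[[0, 0, 0, 0, 0, 0.001, 0.015], [0, 0, 0, 0, 0, 0.0005, 0.015], [0, 0, 0, 0, 0, 0, 0.015]]])

```text
clock: 35.25
position: [400.2, 133.0, 28.9]
eef_rot: [2.22, 2.222, 0.0]
wrist_force: [0.1, -0.2, -0.7]
finger_gap: 23.1
gripper_force: 24.6
```

apply_moves(deltas=[[[0, 0, 0, 0, 0, 0.001, 0.015], [0, 0, 0, 0, 0, 0.001, 0.015], [0, 0, 0, 0, 0, 0, 0.015]]])

```text
clock: 35.55
position: [400.0, 132.9, 26.6]
eef_rot: [-2.22, -2.222, 0.001]
wrist_force: [-0.5, 0.3, 0.0]
finger_gap: 23.6
gripper_force: 24.6
```

apply_moves(deltas=[[[0, 0, 0, 0, 0, 0.0005, 0.015], [0, 0, 0, 0, 0, 0, 0.015]]])

```text
clock: 35.75
position: [400.2, 132.9, 26.2]
eef_rot: [-2.221, -2.222, 0.0]
wrist_force: [0.5, -0.4, -0.4]
finger_gap: 23.6
gripper_force: 24.6
```

apply_moves(deltas=[[[0, 0, 0, 0, 0, 0.0005, 0.015], [0, 0, 0, 0, 0, 0, 0.015]]])

```text
clock: 35.95
position: [400.3, 133.0, 26.1]
eef_rot: [-2.221, -2.222, 0.0]
wrist_force: [-0.3, -0.8, 2.9]
finger_gap: 23.2
gripper_force: 24.9
```

Contact. Release, retreat straight up and check.

apply_moves(deltas=[[[0, 0, 0, 0, 0, 0, 0.025], [0, 0, 0, 0, 0, 0, 0.035], [0, 0, 0, 0, 0, 0, 0.05], [0, 0, 0, 0, 0, 0, 0.05], [0, 0, 0, 0, 0, 0, 0.05], [0, 0, 0, 0, 0, -0.015, 0.05], [0, 0, 0, 0, 0, -0.03, 0.05], [0, 0, 0, 0, 0, -0.045, 0.05], [0, 0, 0, 0, 0, -0.045, 0.05], [0, 0, 0, 0, 0, -0.045, 0.05], [0, 0, 0, 0, 0, -0.045, 0.05], [0, 0, 0, 0, 0, -0.045, 0.05]]])

```text
clock: 37.15
position: [399.8, 132.9, 297.7]
eef_rot: [2.221, 2.222, 0.001]
wrist_force: [0.9, 0.5, -0.2]
finger_gap: 50.0
gripper_force: 0.0
```

apply_moves(deltas=[[[0, 0, 0, 0.02, 0.02, -0.01, 0.05], [0, 0, 0, 0.025, 0.02, 0, 0.05], [0, 0, 0, 0, 0, 0, 0.05], [0, 0, 0, 0, 0, 0, 0.05], [0, 0, 0, 0, 0, 0, 0.05]]])

```text
clock: 37.65
position: [439.7, 177.6, 305.3]
eef_rot: [-2.221, -2.222, 0.002]
wrist_force: [-0.6, -0.7, 1.2]
finger_gap: 50.2
gripper_force: 0.0
```

```bash
python3 - <<'E'
from h import *
o=observe(); print(o["position"],o["wrist_force"],o["clock"]); p=imaging.camera_params("wrist"); im=save("wrist","w11")[:,:,::-1].copy()
for X,r in (((400.5,134,56),11),((533.5,161,99),18.5),((543.3,284.3,112),21),((397.7,288,147),20)):
    P=np.array([proj("wrist",(X[0]+r*np.cos(t),X[1]+r*np.sin(t),X[2]),p) for t in np.linspace(0,6.28,30)]).astype(int); cv2.polylines(im,[P],True,(0,255,0),1)
cv2.imwrite("pics/w11b.png",im)
imaging.get_image("top")
for m in models.tip_of("top","flask_mid")[:1]: print(m,onz("top",m["pixel"],42.5))
E
```

```text
[439.69120297 177.58553863 305.26262291] [-0.63473269 -0.72865861  1.17817613] 37.65
{'pixel': [419.2, 186.3], 'p': 0.66} [ 586.33067398 -267.71923483   42.5       ]
```

View pics/w11b.png

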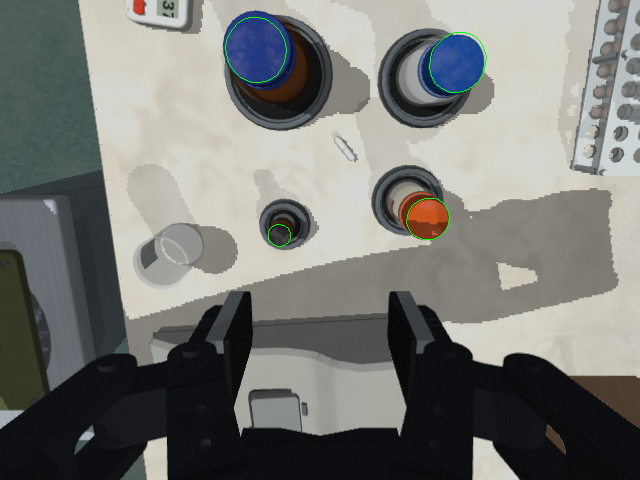

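All four caps lie within about 2 mm of the predicted rings: a (280,235), b (427,218), c (457,63) and d (257,49). The bottles are upright, and the flask has moved under 3 mm by measurement. I'll hand in.

```bash
python3 -c "
from rig import job_done; print(job_done())"
```

```text
the job is handed in; nothing more can be done
None
```

I set all four bottles upright in their own stands, each cap within about 2 mm of where it should be. The flask was left standing where it was, and I handed the job in at about 38 s; the hand-in returned no verdict.

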